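Show where the loose soap belongs

TASK

Show a helper where the loose bar of soap belongs. First point down at the bar of soap that lies directly on the cart top, fingertips just above its middle (two or three centimetres clear), and stay there for two seconds; then lift clear and point in the same way at the middle of the empty one of the three soap dishes for two seconds, and finish still pointing at it. Touch and move nothing at all, and do not dip low over any of the other things on the way.

Things in the scene. Friction and masses are not known exactly. Their poses are not given: they have to be found in the camera images.
- loose_soap: the bar of laundry soap lying directly on the cart top, not in a dish: rounded block 45 x 71 x 24 mm (x, y, z), top face 24 mm above its origin. origin at the centre of the underside, z up; stands loose on the cart top. It lies in one row with the three dishes, in any of the four places. Overhead, a fixed wall shelf reaches out over the back of the cart: front edge at x = 0.59 m, underside 0.63 m above the cart top, so keep a tall wrist low or near there.
- dish_empty: white enamel soap dish, a shallow open tray 68 x 98 mm (x by y) and 20 mm high, walls 5 mm, inner floor 6 mm above its underside; the EMPTY one of three identical dishes. origin at the centre of the underside, z up; stands loose on the cart top. In any of the four places of the row.
- dish_soap: white enamel soap dish, a shallow open tray 68 x 98 mm (x by y) and 20 mm high, walls 5 mm, inner floor 6 mm above its underside; the one with a bar of soap in it (soap stands up to 30 mm above the dish's underside). origin at the centre of the underside, z up; stands loose on the cart top. 
- dish_pegs: white enamel soap dish, a shallow open tray 68 x 98 mm (x by y) and 20 mm high, walls 5 mm, inner floor 6 mm above its underside; the one with two wooden clothes pegs in it, no higher than its rim. origin at the centre of the underside, z up; stands loose on the cart top. 
- soap_in_dish: bar of soap 47 x 73 x 24 mm lying in the dish dish_soap; origin at the centre of its underside. Not to be touched.
- peg_a: wooden clothes peg 15 x 72 x 12 mm lying in dish_pegs; origin at the centre of its underside. Not to be touched.
- peg_b: wooden clothes peg 15 x 72 x 12 mm lying in dish_pegs; origin at the centre of its underside. Not to be touched.
- dosing_cup: dosing cup, 57 mm across, 54 mm high, bystander. origin at the centre of the underside, z up; stands loose on the cart top. 
- timer: round wind-up timer, 64 mm across, 54 mm high, bystander. origin at the centre of the underside, z up; stands loose on the cart top. 
- spool: thread spool lying on its side, 27 x 36 x 27 mm, bystander. origin at the centre of the underside, z up; stands loose on the cart top. 
- chalk: piece of tailor's chalk 28 x 38 x 10 mm bystander. origin at the centre of the underside, z up; stands loose on the cart top. 
- candle: small candle in a tin cup, 38 mm across, 17 mm high, bystander. origin at the centre of the underside, z up; stands loose on the cart top. Cup, timer, spool, chalk and candle stand in a second row behind the dishes, in any order. Taller equipment (jars up to 129 mm, flat irons up to 150 mm, a carton, a tin) stands fixed along the back from x = 0.72 m on and at both sides behind x = 0.55 m, beyond |y| = 0.35 m.

How it is judged:
By the outcome, as a careful person would: the job done as asked, in the order asked, and still so for the second after the job is handed in, with the robot touching nothing.
It also fails if it takes over 35 s, if anything falls off the work surface, if the arm or the gripper's body presses on something with over 40 N, if the wrist force passes 120 N, or if a joint passes its speed limit or range.

ROBOT

A 7-joint arm with a two-finger parallel gripper is mounted at the origin on a cart in front of the work surface, level with it; the furniture and walls round the work are solid. World frame = base frame: x ahead of the robot, y to its left, z up, the work surface at z = 0. Lengths are in m, angles in rad, forces in N, time in s.
With the tool pointing down it reaches from about 0.4 to 0.85 m from the base axis. Payload 10.4 kg.
Tool frame: the origin (TCP) lies on the centre line of the jaws, within the pads' length; the fingertips stand 8 mm ahead of it and the grasp point (between the pads) lies 11 mm behind it (r.finger_overhang is the distance from the TCP to the fingertips, in m); z points along the fingers, y is the line along which they close (so a half turn about z gives the same grasp; the last joint's range is limited). The gripper opens to 87 mm and grips with 3 to 60 N. Pads are 19 mm wide; open, the fingers measure 117 mm over their backs; the gripper's body (75 mm by 190 mm) begins 51 mm behind the grasp point.
Start: joints at [-1.247, 0.332, -0.065, 1.46, 0.022, 1.35, -0.088], TCP at [0.212, 0.588, 0.231] pointing down, gripper open.
Joint ranges: [-2.6, 2.6], [-0.5, 2.12], [-1.47, 1.34], [0.16, 2.42], [-1.27, 4.41], [0.06, 2.06], [-2.6, 2.6]. Speed limits (rad/s): [2.22, 2.22, 2.79, 2.79, 3.14, 3.14, 3.14].

INTERFACE

Orientations are given as a unit quaternion [x, y, z, w].
In Python, from bench import r, vision gives the robot as it stands.
- The arm moves only by the tool drive_tool, never from a script. Its argument "series" is a list of rows, each a list of 2 entries, a list of its own where there are three numbers: the shift along the world's x, y, z in cm, then the turn about the world's z in degrees. A call has exactly 10 rows; each row shifts and turns the commanded pose from where the row before left it; what a row does not reach is not made up. A row lasts 1/8 s, in which the tool goes at most 62.5 mm and 10.7 degrees, less where a joint would pass 70% of its speed; a pose out of reach is approached as far as the arm can. A call with a gripper value outside its range is refused whole. "hand" is the closure, from 0 (fully open) to 1 (shut), set as the call begins (left out, the last holds). The fingers move at their own pace and stop on an object; "newtons" is the grip in N (left out, the last holds). Time passes only in rows, so rows that do not move let the fingers close, or fill a call up. It gives the time, the measured TCP pose, the force, the opening and the grip force at its end, in the units of the state.
- r.read_state(): the state, without advancing time (a new reading comes with each control period).
- vision.camera(name): name is "scene" or "top" or "wrist"; returns a dict with "color" (420x560x3 uint8, red, green, blue), "intrinsics" (3x3 intrinsics, pixels), "k1" (the pictures are not rectified: a ray, as slopes to the right and down, at radius r is drawn at 1 + k1 r^2 times it, then the intrinsics apply), "R" (3x3) and "t" (3): a world point X has camera coordinates R X + t; the wrist camera has in their place "mount" (4x4, takes a point from camera to tool coordinates, whose origin is the TCP and whose axes are the flange's). Camera axes: x right, y down, z forward; pixel columns grow to the right and rows downward; lengths in m; the calibration is good to about 2 mm. A picture is of the moment at which its call begins: read the wrist's pose just before it. There is no depth.
- r.close_job(): hands the job in; it is judged then, once.
The state is a dict: "time": time; "joint_positions": joint angles; "joint_vel": joint speeds; "joint_torque": joint torques, N m; "ee_pos": TCP position; "eef_rot": TCP orientation; "ft_force": force on the tool from outside, world axes, zero at the start; "torque": the same for the moment, N m; "width": finger opening in m; "grip_force": force on a finger pad.
Only numpy, scipy, OpenCV 4.12 (cv2) and the standard library are available. Lean on these libraries where they do the work, as an engineer would, in place of code of your own. Each camera call takes 0.05 s, during which the arm holds its last target. There are 200 camera calls.

## Working session

There is one attempt and no reset: what is moved stays moved. The work goes in short steps, Python scripts to look and compute and a tool call to move; the robot and the scene stay as the last step left them, time stands still between calls to the robot, and variables do not carry over. Pictures are saved under pics/ and viewed, at most 10 in all, crops included, and the job is handed in when it is done.

Besides the shell and the picture viewer there is one more tool, called after "Call:" by a JSON object that holds its "fn" and its "kwargs", one argument or row to a line. drive_tool: Moves the arm, as the interface text tells. Its arguments: {"type":"object","properties":{"series":{"type":"array"},"hand":{"type":"number"},"newtons":{"type":"number"}},"required":["series"]}

```bash
mkdir -p pics; cat > h.py <<'E'
import numpy as np, cv2
from bench import r, vision
def ray_to_plane(c,uv,z):
    K=np.array(c["intrinsics"]);k=float(c["k1"])
    R=np.array(c["R"]);t=np.array(c["t"])
    p=cv2.undistortPoints(np.array(uv,float).reshape(-1,1,2),K,np.array([k,0,0,0.]))[:,0]
    d=np.c_[p,np.ones(len(p))]@R; o=-R.T@t
    return o+d*((z-o[2])/d[:,2:])
E
python3 - <<'E'
from h import *
for n in("top","scene"):
    c=vision.camera(n); cv2.imwrite(f"pics/{n}.png",c["color"][:,:,::-1]); print(n,-np.array(c["R"]).T@c["t"])
s=r.read_state();print(s["time"],s["ee_pos"],s["eef_rot"],s["width"])
E
```

```text
top [0.32870239 0.00292747 0.96910663]
scene [ 0.03801843 -0.40571442  0.63200007]
0.1 [0.21228171 0.58748345 0.22984593] [ 1.72505274e-01  9.85008391e-01 -6.24796935e-04 -1.03231638e-04] 0.0874756128778941
```

View pics/top.png

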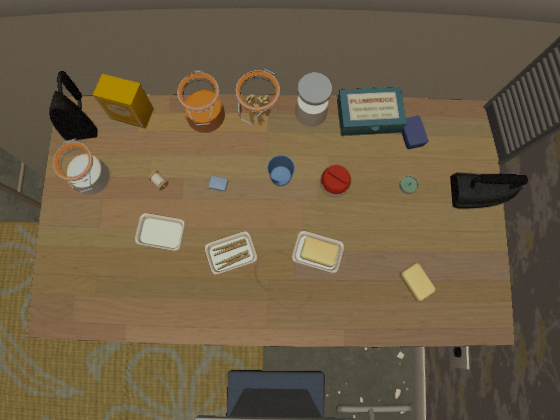

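View pics/scene.png

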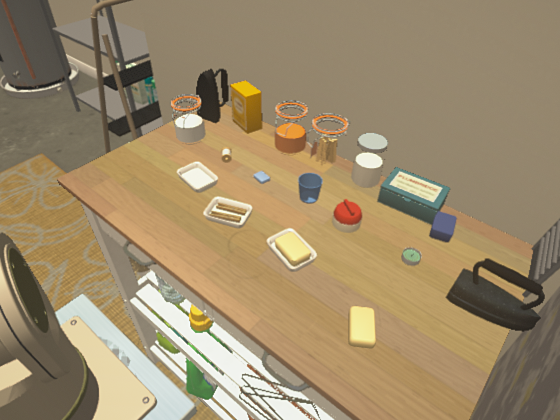

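The top view shows the empty dish at about (160,232), the pegs dish at (231,253), the soap dish at (318,252) and the loose soap at (418,282). The second row lies at rows 155–190. The scene view agrees.

```bash
python3 - <<'E'
from h import *
c=vision.camera("top");im=c["color"];hsv=cv2.cvtColor(im,cv2.COLOR_RGB2HSV)
c2=vision.camera("scene");h2=cv2.cvtColor(c2["color"],cv2.COLOR_RGB2HSV)
def f(c,hsv,box,kind,z):
    x0,y0,x1,y1=box;s=hsv[y0:y1,x0:x1]
    m=(s[...,1]<70)&(s[...,2]>150) if kind=="w" else (s[...,2]>150)&(s[...,0]>18)&(s[...,0]<35)
    cs,_=cv2.findContours(m.astype(np.uint8),0,2);k=max(cs,key=cv2.contourArea).reshape(-1,2)+[x0,y0]
    P=ray_to_plane(c,k,z);q=cv2.minAreaRect((P[:,:2]*1000).astype(np.float32));print(kind,np.round(k.mean(0)),np.round(q[0]),np.round(q[1]),q[2])
f(c,hsv,(395,255,445,310),"s",.022);f(c,hsv,(125,205,195,260),"w",.019)
f(c2,h2,(335,295,390,360),"s",.022);f(c2,h2,(165,150,230,200),"w",.019)
print("others",np.round(ray_to_plane(c,[(231,253),(318,252),(158,181),(218,183),(281,171),(336,180),(409,185)],.02),3)[:,:2].tolist())
E
```

```text
s [418. 282.] [ 424. -286.] [68. 43.] 32.45789337158203
w [158. 232.] [521. 246.] [97. 67.] 80.97371673583984
s [360. 329.] [ 417. -288.] [77. 46.] 31.58847999572754
w [197. 175.] [516. 243.] [100.  71.] 81.41336059570312
others [[0.478, 0.095], [0.482, -0.082], [0.629, 0.257], [0.626, 0.128], [0.654, -0.004], [0.636, -0.121], [0.628, -0.277]]
```

Call:
{"fn": "drive_tool", "kwargs": {
  "series": [
    [[2.4,-2.9,0],0],
    [[2.4,-2.9,0],0],
    [[2.4,-2.9,0],0],
    [[2.4,-2.9,0],0],
    [[2.4,-2.9,0],0],
    [[2.4,-2.9,0],0],
    [[2.4,-2.9,0],0],
    [[2.4,-2.9,0],0],
    [[2.4,-2.9,0],0],
    [[2.4,-2.9,0],0]
  ],
  "hand": 0.92,
  "newtons": 3
}}

```text
time: 1.45
ee_pos: [0.453, 0.2967, 0.2305]
eef_rot: [0.173, 0.985, 0.0, -0.0]
ft_force: [1.1, 0.8, -0.1]
width: 0.0076
grip_force: 0.0
```

Call:
{"fn": "drive_tool", "kwargs": {
  "series": [
    [[0,-3.5,0],0],
    [[0,-3.5,0],0],
    [[0,-3.5,0],0],
    [[0,-3.5,0],0],
    [[0,-3.5,0],0],
    [[0,-3.5,0],0],
    [[0,-3.5,0],0],
    [[0,-3.5,0],0],
    [[0,-3.5,0],0],
    [[0,-3.5,0],0]
  ]
}}

```text
time: 2.7
ee_pos: [0.4522, -0.0533, 0.2306]
eef_rot: [0.172, 0.985, 0.0, 0.0]
ft_force: [0.4, 0.9, 0.6]
width: 0.0072
grip_force: 0.0
```

Call:
{"fn": "drive_tool", "kwargs": {
  "series": [
    [[-0.4,-3.4,0],0],
    [[-0.4,-3.4,0],0],
    [[-0.4,-3.4,0],0],
    [[-0.4,-3.4,0],0],
    [[-0.4,-3.4,0],0],
    [[-0.4,-3.4,0],0],
    [[-0.4,-2.9,0],0],
    [[0,0,0],0],
    [[0,0,0],0],
    [[0,0,0],0]
  ]
}}

```text
time: 3.95
ee_pos: [0.4248, -0.2841, 0.2305]
eef_rot: [0.172, 0.985, 0.0, -0.0]
ft_force: [-0.3, -0.4, -0.2]
width: 0.0068
grip_force: 0.0
```

```bash
cat > w.py <<'E'
from h import *
from scipy.spatial.transform import Rotation as Ro
import sys
def wrist(name):
    s=r.read_state();c=vision.camera("wrist");M=np.array(c["mount"])
    Rt=Ro.from_quat(s["eef_rot"]).as_matrix();Rw=Rt@M[:3,:3];o=Rt@M[:3,3]+s["ee_pos"]
    c["R"]=Rw.T;c["t"]=-Rw.T@o
    cv2.imwrite(f"pics/{name}.png",c["color"][:,:,::-1]);print(s["time"],s["ee_pos"],s["joint_positions"]);return c
def blob(c,kind,z):
    s=cv2.cvtColor(c["color"],cv2.COLOR_RGB2HSV)
    m=(s[...,1]<70)&(s[...,2]>150) if kind=="w" else (s[...,2]>150)&(s[...,0]>18)&(s[...,0]<35)
    for k in sorted(cv2.findContours(m.astype(np.uint8),0,2)[0],key=cv2.contourArea)[-3:]:
        k=k.reshape(-1,2);q=cv2.minAreaRect((ray_to_plane(c,k,z)[:,:2]*1000).astype(np.float32));print(k.mean(0).round(),np.round(q[0]),np.round(q[1]),q[2])
E
python3 -c "
from w import *
c=wrist('w1');blob(c,'s',.022)"
```

```text
3.95 [ 0.42478177 -0.28410689  0.23050406] [-0.239086    0.07410149  0.78583271  1.79238421 -0.05498745  1.29747043
  1.78585573]
[528. 161.] [499.  15.] [38. 57.] 0.6231411695480347
[275. 180.] [ 421. -286.] [69. 44.] 33.218284606933594
[456. 179.] [487. -81.] [106.  75.] 74.50450134277344
```

View pics/w1.png

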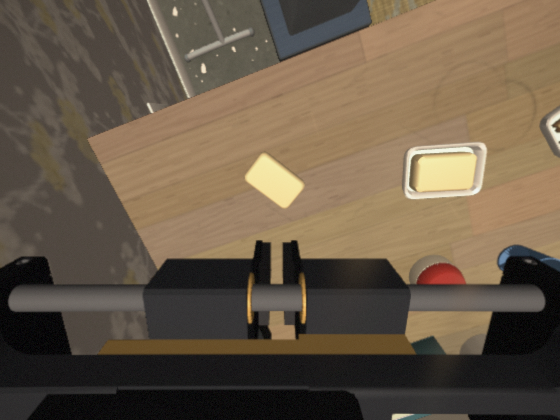

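The wrist view shows the loose soap at (275,180), nothing around it. It measures (0.421,−0.286), matching the top view. Descend and dwell.

Call:
{"fn": "drive_tool", "kwargs": {
  "series": [
    [[-0.3,-0.2,-2.4],0],
    [[0,0,-2.5],0],
    [[0,0,-2.5],0],
    [[0,0,-2.5],0],
    [[0,0,-2.5],0],
    [[0,0,-2],0],
    [[0,0,-1.5],0],
    [[0,0,-1],0],
    [[0,0,-0.5],0],
    [[0,0,0],0]
  ]
}}

```text
time: 5.25
ee_pos: [0.4215, -0.2872, 0.0566]
eef_rot: [0.173, 0.985, 0.0, -0.0]
ft_force: [-0.5, -0.4, 1.2]
width: 0.0071
grip_force: 0.0
```

Call:
{"fn": "drive_tool", "kwargs": {
  "series": [
    [[0,0,0],0],
    [[0,0,0],0],
    [[0,0,0],0],
    [[0,0,0],0],
    [[0,0,0],0],
    [[0,0,0],0],
    [[0,0,0],0],
    [[0,0,0],0],
    [[0,0,0],0],
    [[0,0,0],0]
  ]
}}

```text
time: 6.5
ee_pos: [0.4214, -0.2872, 0.0566]
eef_rot: [0.173, 0.985, 0.0, -0.0]
ft_force: [-0.5, -0.9, -0.3]
width: 0.0072
grip_force: 0.0
```

Call:
{"fn": "drive_tool", "kwargs": {
  "series": [
    [[0,0,0],0],
    [[0,0,0],0],
    [[0,0,0],0],
    [[0,0,0],0],
    [[0,0,0],0],
    [[0,0,0],0],
    [[0,0,0],0],
    [[0,0,0],0],
    [[0,0,0],0],
    [[0,0,0],0]
  ]
}}

```text
time: 7.75
ee_pos: [0.4214, -0.2872, 0.0566]
eef_rot: [0.173, 0.985, 0.0, -0.0]
ft_force: [0.5, 0.2, 0.4]
width: 0.0069
grip_force: 0.0
```

```bash
python3 -c "
from w import *
c=vision.camera('scene');cv2.imwrite('pics/s2.png',c['color'][:,:,::-1]);print(r.read_state()['ee_pos'])"
```

```text
[ 0.42139492 -0.28719893  0.05657387]
```

View pics/s2.png

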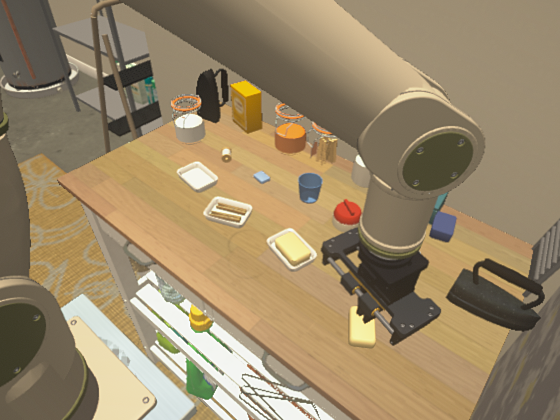

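The scene shows the gripper over the soap, which hasn't moved; held for about 2.6 s. Now lift and travel.

Call:
{"fn": "drive_tool", "kwargs": {
  "series": [
    [[0,0,0],0],
    [[0,0,0],0],
    [[0,0,1],0],
    [[0,0,2.5],0],
    [[0,0,3],0],
    [[0,0,3],0],
    [[0,0,3],0],
    [[0,0,3],0],
    [[0,0,1.5],0],
    [[0,0,0.5],0]
  ]
}}

```text
time: 9.05
ee_pos: [0.4216, -0.2873, 0.2322]
eef_rot: [0.173, 0.985, 0.0, 0.0]
ft_force: [0.5, 0.2, -0.9]
width: 0.007
grip_force: 0.0
```

Call:
{"fn": "drive_tool", "kwargs": {
  "series": [
    [[0.5,3,0],0],
    [[0.5,3,0],0],
    [[0.5,3,0],0],
    [[0.5,3,0],0],
    [[0.5,3,0],0],
    [[0.5,3,0],0],
    [[0.5,3,0],0],
    [[0.5,3,0],0],
    [[0.5,3,0],0],
    [[0.5,3,0],0]
  ]
}}

```text
time: 10.3
ee_pos: [0.471, 0.0137, 0.2305]
eef_rot: [0.173, 0.985, -0.0, -0.001]
ft_force: [-1.2, 0.3, -0.8]
width: 0.0069
grip_force: 0.0
```

Call:
{"fn": "drive_tool", "kwargs": {
  "series": [
    [[0.6,3.1,0],0],
    [[0.6,3.1,0],0],
    [[0.6,3.1,0],0],
    [[0.6,3.1,0],0],
    [[0.6,3.1,0],0],
    [[0.6,3,0],0],
    [[0.6,2.8,0],0],
    [[0.5,2,0],0],
    [[0,0,0],0],
    [[0,0,0],0]
  ]
}}

```text
time: 11.55
ee_pos: [0.5185, 0.2445, 0.2313]
eef_rot: [0.173, 0.985, -0.0, -0.0]
ft_force: [0.5, 0.4, 0.2]
width: 0.0071
grip_force: 0.0
```

```bash
python3 -c "
from w import *
c=wrist('w2');blob(c,'w',.019)"
```

```text
11.55 [0.51852612 0.24450028 0.23131306] [-0.77362115  0.21655887  0.2957634   1.61675783 -0.06416735  1.31858399
  0.75446344]
[433. 228.] [648. 417.] [55. 83.] 32.719722747802734
[161. 194.] [477.  97.] [68. 98.] 19.49667739868164
[273. 181.] [519. 245.] [98. 68.] 81.24724578857422
```

View pics/w2.png

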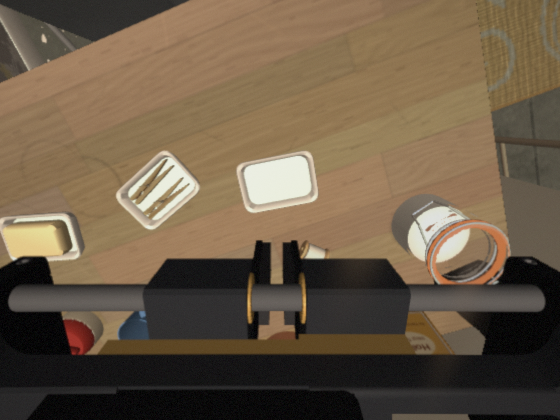

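The wrist view shows the empty dish at (273,181), measured at (0.519, 0.245), directly under the tool. Spool and jar are clear of the gripper. Descend.

Call:
{"fn": "drive_tool", "kwargs": {
  "series": [
    [[0,0.1,-2.5],0],
    [[0,0,-2.7],0],
    [[0,0,-2.7],0],
    [[0,0,-2.7],0],
    [[0,0,-2.5],0],
    [[0,0,-2],0],
    [[0,0,-1.6],0],
    [[0,0,-1],0],
    [[0,0,-0.5],0],
    [[0,0,0],0]
  ]
}}

```text
time: 12.85
ee_pos: [0.5185, 0.2468, 0.0497]
eef_rot: [0.173, 0.985, 0.0, 0.0]
ft_force: [-0.4, -0.4, 1.3]
width: 0.0068
grip_force: 0.0
```

Call:
{"fn": "drive_tool", "kwargs": {
  "series": [
    [[0,0,0],0],
    [[0,0,0],0],
    [[0,0,0],0],
    [[0,0,0],0],
    [[0,0,0],0],
    [[0,0,0],0],
    [[0,0,0],0],
    [[0,0,0],0],
    [[0,0,0],0],
    [[0,0,0],0]
  ]
}}

```text
time: 14.1
ee_pos: [0.5184, 0.2468, 0.0496]
eef_rot: [0.173, 0.985, 0.0, -0.0]
ft_force: [-0.5, 1.2, 0.6]
width: 0.007
grip_force: 0.0
```

Call:
{"fn": "drive_tool", "kwargs": {
  "series": [
    [[0,0,0],0],
    [[0,0,0],0],
    [[0,0,0],0],
    [[0,0,0],0],
    [[0,0,0],0],
    [[0,0,0],0],
    [[0,0,0],0],
    [[0,0,0],0],
    [[0,0,0],0],
    [[0,0,0],0]
  ]
}}

```text
time: 15.35
ee_pos: [0.5184, 0.2468, 0.0496]
eef_rot: [0.173, 0.985, 0.0, 0.0]
ft_force: [0.0, 0.0, 0.7]
width: 0.0066
grip_force: 0.0
```

```bash
python3 -c "
from w import *
c=vision.camera('scene');cv2.imwrite('pics/s3.png',c['color'][:,:,::-1]);print(r.read_state()['ee_pos'])"
```

```text
[0.51844046 0.24682107 0.04960529]
```

View pics/s3.png

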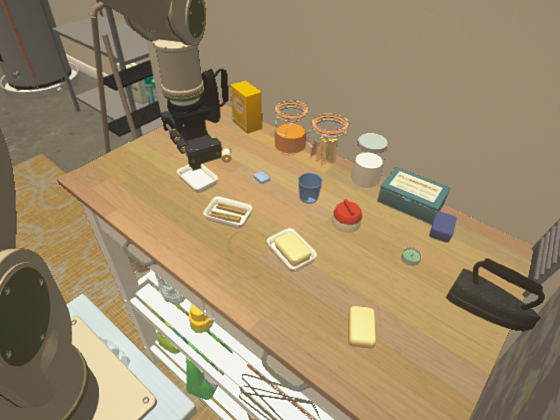

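The gripper points at the empty dish (197,177). Nothing in the scene has moved, and it has held for over 2.5 s.

```bash
python3 -c "
from bench import r
print(r.close_job())"
```

```text
the job is handed in; nothing more can be done
None
```

The arm pointed at the loose soap and then at the empty dish for over two seconds each, finished still pointing at the dish, and was handed in at about 15 s; the forces and pictures showed nothing touched or moved.

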